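# Line up the seasoning canisters by size

### The arm

A 7-joint arm with a two-finger parallel gripper is mounted at the origin on the work surface. World frame = base frame: x ahead of the robot, y to its left, z up, the work surface at z = 0. Lengths are in m, angles in rad, forces in N, time in s.
With the tool pointing down it reaches from about 0.4 to 0.85 m from the base axis. Payload 4.5 kg.
Tool frame: the origin (TCP) lies on the centre line of the jaws, within the pads' length; the fingertips stand 8 mm ahead of it and the grasp point (between the pads) lies 11 mm behind it; y points along the fingers, z is the direction in which the jaws open and shut, and the axes are right-handed (so a half turn about y gives the same grasp; the last joint's range is limited). The gripper opens to 85 mm and grips with 20 to 120 N. Pads are 22 mm wide; open, the fingers measure 114 mm over their backs; the gripper's body (76 mm by 85 mm) begins 54 mm behind the grasp point. The pads swing forward as they close: fully open they stand 13 mm farther back than shut.
Start: joints at [1.267, 0.689, -0.195, 1.565, 0.157, 0.902, -0.215], TCP at [0.207, -0.59, 0.239] pointing down, gripper open.
Joint ranges: [-3.01, 3.01], [-0.46, 2.08], [-1.47, 1.51], [0.13, 2.56], [-1, 4.14], [0.04, 2.09], [-2.66, 2.66]. Speed limits (rad/s): [2.57, 2.57, 3.14, 3.14, 3.14, 3.14, 3.14].

### API

Orientations are given as a 3x3 rotation matrix whose columns are the frame's x, y, z axes.
In Python, from cell import env gives the robot as it stands.
- The arm moves only by the tool carry_out, never from a script. Its argument "series" is a list of rows, each a list of 3 entries, a list of its own where there are three numbers: the shift along the tool's x, y, z in cm, then the turn about the tool's y in degrees, then the closure, from 0 (fully open) to 1 (shut). A call has 1 to 12 rows; each row shifts and turns the commanded pose from where the row before left it, along the tool's axes as they then stand; what a row does not reach is not made up. A row lasts 1/8 s, in which the tool goes at most 62.5 mm and 10.7 degrees, less where a joint would pass 70% of its speed; a pose out of reach is approached as far as the arm can. A call is refused whole if a number of a shift passes 6.25 or a number of a turn 10.7, either way. A call with a gripper value outside its range is refused whole. The fingers move at their own pace and stop on an object; the grip force is fixed at half the most. Time passes only in rows, so rows that do not move let the fingers close. It gives the time, the measured TCP pose, the force and the opening at its end, in the units of the state.
- env.sense(): the state, without advancing time (a new reading comes with each control period).
- env.snapshot(name): name is "scene" or "top" or "wrist"; returns the picture (420x560x3 uint8, blue, green, red); there is no depth.
- env.camera_info(name): a dict with "fx", "fy", "cx", "cy" (pixels), "R" (3x3) and "t" (3): a world point X has camera coordinates R X + t; the wrist camera has in their place "tool_from_camera" (4x4, takes a point from camera to tool coordinates, whose origin is the TCP and whose axes are the tool frame's). Camera axes: x right, y down, z forward; pixel columns grow to the right and rows downward; lengths in m; the calibration is good to about 2 mm. A picture is of the moment at which its call begins: read the wrist's pose just before it. camera_info takes no time and is no camera call.
- env.close_job(): hands the job in, once; it reports no verdict.
The state is a dict: "clock": time; "qpos": joint angles; "dq": joint speeds; "joint_efforts": joint torques, N m; "tool_pos": TCP position; "tcp_rot": TCP orientation; "wrist_force": force on the tool from outside, world axes, zero at the start; "ft_torque": the same for the moment, N m; "opening": finger opening in m.
Only numpy, scipy, OpenCV 4.12 (cv2) and the standard library are available. Lean on these libraries where they do the work, as an engineer would, in place of code of your own. Each camera call takes 0.05 s, during which the arm holds its last target.

### The job

Set the prep counter up for service: stand the four blue canisters upright on the wooden board, one centred on each black mark, in order of size, with the largest at the end of the row next to the orange squeeze bottle and the smallest at the end next to the steel bowl. Leave the bottle and the bowl standing where they are, and let go of everything.

Things in the scene. Friction and masses are not known exactly. Their poses are not given: they have to be found in the camera images.
- c_small (a point): the smallest canister: closed upright blue cylinder with a white lid (lid rim 1 mm in from the side), 34 mm across and 50 mm tall, loose, standing on the table; point at its centre, half-way up (25 mm above its underside); its z axis points up
- c_medium (a point): the second smallest canister: closed upright blue cylinder with a white lid (lid rim 1 mm in from the side), 43 mm across and 65 mm tall, loose, standing on the table; point at its centre, half-way up (32.5 mm above its underside); its z axis points up
- c_large (a point): the second largest canister: closed upright blue cylinder with a white lid (lid rim 1 mm in from the side), 52 mm across and 80 mm tall, loose, standing on the table; point at its centre, half-way up (40 mm above its underside); its z axis points up
- c_huge (a point): the largest canister: closed upright blue cylinder with a white lid (lid rim 1 mm in from the side), 61 mm across and 95 mm tall, loose, standing on the table; point at its centre, half-way up (47.5 mm above its underside); its z axis points up
- mark1: round black flat mark, 68 mm across, on a fixed 12 mm high light wooden board (90 mm by 350 mm); origin at the mark's centre on the board's top face, 12 mm above the table; number 1 of 4 counted from the robot's left (+y) end; the marks are 90 mm apart in a straight row along their own y axis (the board may be turned by up to 0.16 rad)
- mark2: round black flat mark, 68 mm across, on a fixed 12 mm high light wooden board (90 mm by 350 mm); origin at the mark's centre on the board's top face, 12 mm above the table; number 2 of 4 counted from the robot's left (+y) end; the marks are 90 mm apart in a straight row along their own y axis (the board may be turned by up to 0.16 rad)
- mark3: round black flat mark, 68 mm across, on a fixed 12 mm high light wooden board (90 mm by 350 mm); origin at the mark's centre on the board's top face, 12 mm above the table; number 3 of 4 counted from the robot's left (+y) end; the marks are 90 mm apart in a straight row along their own y axis (the board may be turned by up to 0.16 rad)
- mark4: round black flat mark, 68 mm across, on a fixed 12 mm high light wooden board (90 mm by 350 mm); origin at the mark's centre on the board's top face, 12 mm above the table; number 4 of 4 counted from the robot's left (+y) end; the marks are 90 mm apart in a straight row along their own y axis (the board may be turned by up to 0.16 rad)
- c_sauce (a point): orange squeeze bottle with white cap and nozzle, 56 mm across, 155 mm tall, loose, standing on the table 125 mm beyond one end mark of the row (either end); point on its axis 77.5 mm above the table; leave it alone
- c_bowl (a point): small steel bowl, 100 mm across, 45 mm tall, loose, standing on the table 125 mm beyond the other end mark; point on its axis 22.5 mm above the table; leave it alone

How it is judged:
By the outcome, as a careful person would: the job done as asked, in the order asked, and still so for the second after the job is handed in, with the robot touching nothing.
It also fails if it takes over 93 s, if anything falls off the work surface, if the arm or the gripper's body presses on something with over 40 N, if the wrist force passes 120 N, or if a joint passes its speed limit or range.

## Working session

There is one attempt and no reset: what is moved stays moved. The work goes in short steps, Python scripts to look and compute and a tool call to move; the robot and the scene stay as the last step left them, time stands still between calls to the robot, and variables do not carry over. Pictures are saved under pics/ and viewed, and the job is handed in when it is done.

Besides the shell and the picture viewer there is one more tool, called as a command line: name --argument value ..., lists and objects as JSON in quotes. carry_out: Moves the arm, as the interface text tells. Its arguments: {"type":"object","properties":{"series":{"type":"array","items":{"type":"array"}}},"required":["series"]}

```bash
mkdir -p pics; ls
python3 - <<'E'
from cell import env
import cv2
s=env.sense();print({k:s[k] for k in s})
for n in("scene","top"):
    cv2.imwrite(f"pics/{n}0.png",env.snapshot(n));print(n,env.camera_info(n))
print(env.camera_info("wrist"))
E
```

```text
pics
{'clock': 0.0, 'qpos': array([ 1.26678124,  0.68999611, -0.19449279,  1.56638964,  0.15729654,
        0.90249112, -0.2151486 ]), 'dq': array([-0.00046443,  0.00085034, -0.00050047, -0.00055735,  0.00113935,
       -0.00074742, -0.00018813]), 'joint_efforts': array([-8.17689470e-04, -5.39598441e+01, -1.26666628e+00, -1.58543587e+01,
        9.12364747e-03,  9.37927718e-03,  4.02442282e-06]), 'tool_pos': array([ 0.20686571, -0.58907617,  0.23846378]), 'tcp_rot': array([[-9.43473403e-01, -7.65500369e-04,  3.31447358e-01],
       [-3.31448209e-01,  1.73233550e-03, -9.43471825e-01],
       [ 1.48050007e-04, -9.99998207e-01, -1.88813619e-03]]), 'wrist_force': array([-0.61905936, -0.40554276, -0.24972429]), 'ft_torque': array([ 0.04883695,  0.01669649, -0.02944427]), 'opening': 0.08544609749867202}
scene {'fx': 519.2494809624817, 'fy': 519.2494809624817, 'cx': 284.3471622125257, 'cy': 212.70521838207702, 'R': array([[-0.29591758,  0.95508765,  0.01550393],
       [ 0.60357877,  0.1995393 , -0.77193053],
       [-0.74035495, -0.21906997, -0.63551781]]), 't': array([ 0.15004484, -0.258821  ,  1.52499519])}
top {'fx': 496.88871907922544, 'fy': 496.88871907922544, 'cx': 281.33025583794677, 'cy': 209.13582678728915, 'R': array([[ 0.03438224, -0.99940823, -0.00102103],
       [-0.97765246, -0.03342174, -0.20755397],
       [ 0.20739702,  0.00813438, -0.97822303]]), 't': array([0.01067968, 0.57911846, 1.16749506])}
{'fx': 360.05324286898593, 'fy': 360.05324286898593, 'cx': 279.8489328898536, 'cy': 208.7963194208545, 'tool_from_camera': array([[ 7.89615549e-04,  9.62949622e-01,  2.69680184e-01,
        -6.83712382e-02],
       [-7.76874095e-04, -2.69679596e-01,  9.62949797e-01,
        -1.33826461e-01],
       [ 9.99999386e-01, -9.69867681e-04,  5.35147414e-04,
         3.08309990e-04],
       [ 0.00000000e+00,  0.00000000e+00,  0.00000000e+00,
         1.00000000e+00]])}
```

View pics/top0.png

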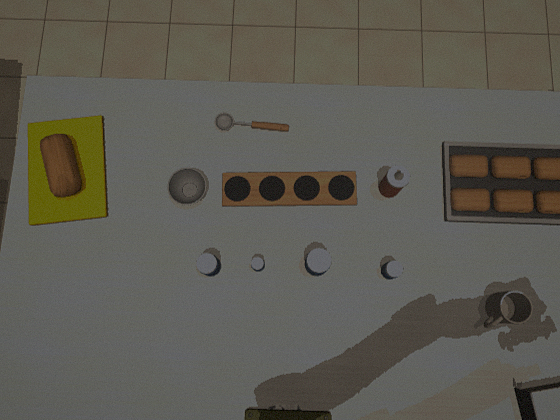

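View pics/scene0.png

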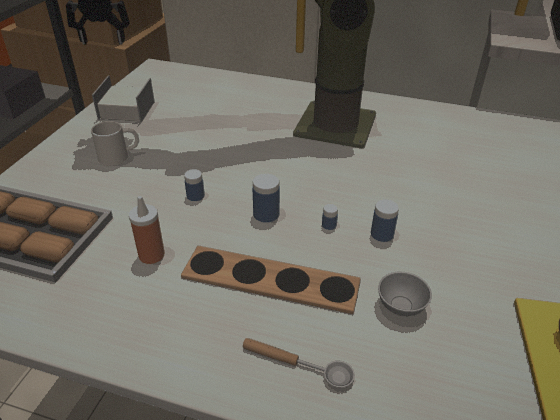

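The top view has the bowl at left (188,187), so it is at +y. The bottle is at right (393,182), the marks run along row ~188, and the canisters are at (207,264), (258,263), (318,261) and (391,269). By size, mark1 takes the small canister and mark4 the huge one.

```bash
cat > h.py <<'E'
import cv2,numpy as np
from cell import env
H={'small':.05,'medium':.065,'large':.08,'huge':.095}; D={'small':.034,'medium':.043,'large':.052,'huge':.061}
def ray(n,px,z):
    c=env.camera_info(n);R,t=np.array(c['R']),np.array(c['t'])
    d=R.T@np.array([(px[0]-c['cx'])/c['fx'],(px[1]-c['cy'])/c['fy'],1]);o=-R.T@t
    return o+d*(z-o[2])/d[2]
def proj(n,X):
    c=env.camera_info(n);p=np.array(c['R'])@X+np.array(c['t']);return np.array([c['fx']*p[0]/p[2]+c['cx'],c['fy']*p[1]/p[2]+c['cy']])
E
python3 - <<'E'
import cv2
from h import *
t=cv2.imread('pics/top0.png');s=cv2.imread('pics/scene0.png')
for n,im in(('top',t),('scene',s)):
    hsv=cv2.cvtColor(im,cv2.COLOR_BGR2HSV)
    m=((im.max(2)<45)).astype(np.uint8)
    cs,_=cv2.findContours(m,cv2.RETR_EXTERNAL,cv2.CHAIN_APPROX_NONE)
    for c in cs:
        a=cv2.contourArea(c)
        if 200<a<1500:
            e=cv2.fitEllipse(c);p=ray(n,e[0],.012);print(n,'dark',a,np.round(e[0],1),np.round(e[1],1),np.round(p,4))
cv2.imwrite('pics/tz.png',cv2.resize(t[235:290,180:420],None,fx=3.3,fy=3.3,interpolation=cv2.INTER_NEAREST))
cv2.imwrite('pics/sz.png',cv2.resize(s[160:250,170:410],None,fx=3.3,fy=3.3,interpolation=cv2.INTER_NEAREST))
print(t[263,200:216].tolist());print(t[262,308:330].tolist())
E
```

```text
top dark 587.0 [283.6 413.8] [11.5 87.1] [0.0943 0.0087 0.012 ]
top dark 506.5 [548.3 402.3] [35.9 69.1] [ 0.1417 -0.6189  0.012 ]
top dark 394.0 [518.9 306.8] [21.5 29.7] [ 0.3624 -0.5635  0.012 ]
top dark 333.0 [496.6 308.7] [26.2 34. ] [ 0.3561 -0.5083  0.012 ]
top dark 452.5 [306.1 187.5] [23.5 24.7] [ 0.6484 -0.0314  0.012 ]
top dark 459.0 [271.5 187.9] [23.7 24.8] [0.6443 0.0584 0.012 ]
top dark 459.5 [236.9 188.3] [23.8 24.7] [0.6401 0.1482 0.012 ]
top dark 452.0 [340.8 187.1] [23.6 24.5] [ 0.6524 -0.1214  0.012 ]
scene dark 555.5 [336.6 289.7] [22.7 32.5] [0.6429 0.1482 0.012 ]
scene dark 530.0 [292.2 280.4] [21.5 32.1] [0.6461 0.0591 0.012 ]
scene dark 244.5 [248.  271.5] [19.9 28. ] [ 0.6505 -0.0321  0.012 ]
scene dark 1127.5 [21.2 91.3] [39.7 46.4] [ 0.1366 -0.9805  0.012 ]
scene dark 219.5 [555.8  16.2] [ 8.1 40.9] [-1.1996  0.7032  0.012 ]
scene dark 1455.0 [98.  19.2] [45.2 61.8] [-0.506  -1.1168  0.012 ]
scene dark 1362.0 [ 20.4 121. ] [109.7 239.4] [ 0.2924 -0.8592  0.012 ]
[[107, 101, 102], [103, 101, 98], [107, 105, 105], [104, 102, 98], [109, 104, 102], [103, 98, 94], [104, 102, 103], [108, 103, 101], [102, 100, 97], [103, 99, 98], [105, 98, 97], [103, 100, 99], [107, 100, 99], [103, 99, 97], [114, 108, 108], [103, 105, 103]]
[[112, 107, 104], [108, 101, 101], [108, 105, 105], [101, 96, 96], [104, 103, 103], [108, 105, 104], [106, 102, 102], [108, 103, 101], [106, 100, 99], [106, 102, 102], [106, 100, 99], [100, 98, 94], [103, 96, 96], [106, 100, 98], [109, 104, 104], [99, 95, 97], [103, 102, 97], [107, 102, 102], [106, 104, 102], [105, 103, 100], [105, 102, 101], [111, 103, 104]]
```

View pics/tz.png

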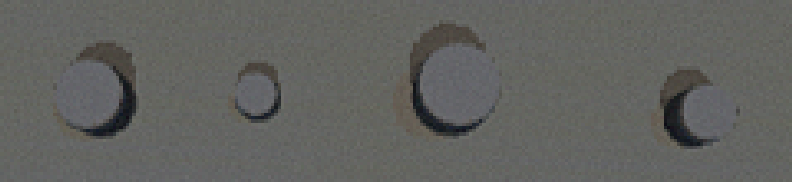

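View pics/sz.png

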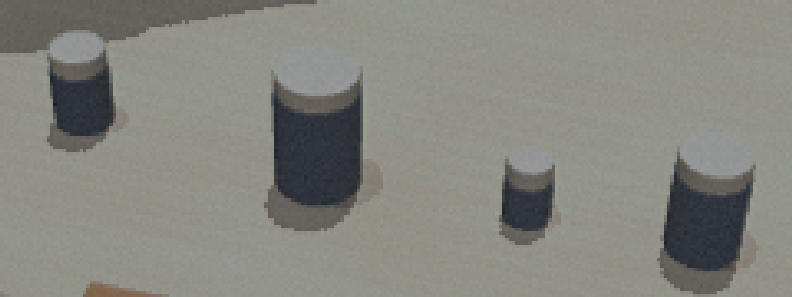

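```bash
cat > meas.py <<'E'
from h import *
def lids(n,im,seeds):
    out={}
    g=cv2.GaussianBlur(im,(3,3),0).astype(int)
    # lid: bluer than the table and not dark
    k=g[...,0]-g[...,2]
    m=((k>0)&(g.max(2)>75)).astype(np.uint8)
    m=cv2.morphologyEx(m,cv2.MORPH_OPEN,np.ones((3,3),np.uint8))
    cs,_=cv2.findContours(m,cv2.RETR_EXTERNAL,cv2.CHAIN_APPROX_NONE)
    for nm,p in seeds.items():
        for c in cs:
            if cv2.pointPolygonTest(c,p,False)>=0:
                e=cv2.fitEllipse(cv2.convexHull(c)) if len(c)>5 else None
                out[nm]=(e,cv2.contourArea(c))
    return out,m
E
python3 - <<'E'
from meas import *
S={'top':dict(large=(207,264),small=(258,263),huge=(318,261),medium=(393,269)),'scene':dict(medium=(194,175),huge=(266,182),small=(330,209),large=(386,207))}
for n in S:
    im=cv2.imread(f'pics/{n}0.png');o,m=lids(n,im,S[n])
    for k,(e,a) in o.items():
        f=np.linalg.norm(proj(n,ray(n,e[0],H[k])+[0,D[k]-.002,0])-np.array(e[0]))
        print(n,k,np.round(e[0],1),np.round(e[1],1),'expect wide',round(f,1),np.round(ray(n,e[0],H[k]),4))
    cv2.imwrite(f'pics/m_{n}.png',m*255)
E
```

```text
top large [206.  262.8] [19.4 20.4] expect wide 21.0 [0.4379 0.2048 0.08  ]
top small [256.7 263.4] [11.6 12.9] expect wide 13.1 [0.4435 0.086  0.05  ]
top huge [318.9 260.2] [23.8 24.7] expect wide 25.1 [ 0.4516 -0.0623  0.095 ]
top medium [394.4 268.6] [15.5 16.9] expect wide 17.1 [ 0.441 -0.246  0.065]
scene medium [192.5 174. ] [ 8.2 14.2] expect wide 16.6 [ 0.4433 -0.2447  0.065 ]
scene huge [265.6 181. ] [13.3 23.9] expect wide 26.2 [ 0.4548 -0.0609  0.095 ]
scene small [330. 208.] [ 7.2 11. ] expect wide 14.5 [0.4472 0.0859 0.05  ]
scene large [386.6 206.1] [12.2 20.7] expect wide 24.2 [0.44   0.2055 0.08  ]
```

View pics/m_scene.png

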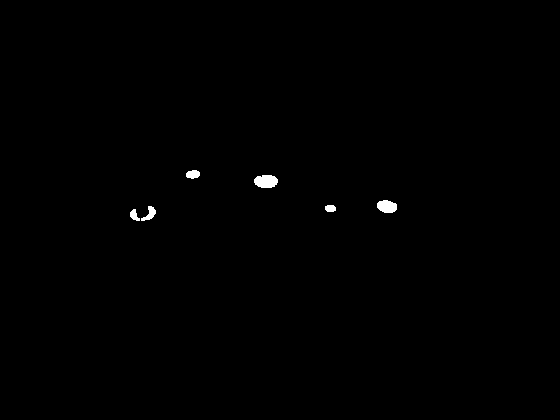

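Both views agree to within about 3 mm: marks 90 mm apart, lids at their known heights, and lid diameters as given. I'm averaging the two views and going for the medium canister first, turning the jaws to open along world x.

carry_out --series '[[[-2,0,-1.5],0,0],[[-4,0,-3],0,0],[[-4.2,0,-3.1],0,0],[[-4.2,0,-3.1],0,0],[[-4.2,0,-3.1],0,0],[[-4.2,0,-3.1],0,0],[[-4.2,0,-3.1],0,0],[[-3.4,0,-2.5],-5,0],[[-2,0,-1.4],-10,0],[[0,0,0],-10,0],[[0,0,0],-10,0],[[0,0,0],-10,0]]'

```text
clock: 1.6
tool_pos: [0.4316, -0.2555, 0.239]
tcp_rot: [[-0.427, -0.001, 0.904], [-0.904, 0.0, -0.427], [0.0, -1.0, -0.001]]
wrist_force: [-0.8, 0.9, 0.1]
opening: 0.0852
```

carry_out --series '[[[0,0,0],-10,0],[[0,0,0],-10,0],[[0,0,0],-5,0],[[0,0,0],-0.6,0],[[0,0,0],0,0],[[0,0,0],0,0]]'

```text
clock: 2.35
tool_pos: [0.4319, -0.2556, 0.2393]
tcp_rot: [[-0.002, -0.0, 1.0], [-1.0, -0.0, -0.002], [0.0, -1.0, -0.0]]
wrist_force: [-0.4, -0.0, 0.4]
opening: 0.0854
```

```bash
cat >> h.py <<'E'
C={'large':(.439,.205),'small':(.4453,.086),'huge':(.4532,-.0616),'medium':(.4421,-.2455)}
M={1:(.6415,.1482),2:(.6452,.0587),3:(.6494,-.0317),4:(.6536,-.1217)}
def go(x,y,z):
    s=env.sense();d=np.array([x,y,z])-s['tool_pos'];print('shift cm',np.round(100*s['tcp_rot'].T@d,2),'yaw err deg',round(float(np.degrees(np.arctan2(s['tcp_rot'][1,2],s['tcp_rot'][0,2]))),2),'t',s['clock'])
E
python3 - <<'E'
from h import *
print(env.sense()['qpos'].round(2));go(.4421,-.2455,.12)
cv2.imwrite('pics/w1.png',env.snapshot('wrist'))
E
```

```text
[ 0.78  0.57 -0.53  1.92  0.4   0.76  0.02]
shift cm [-1.02 11.93  1.02] yaw err deg -0.09 t 2.35
```

View pics/w1.png

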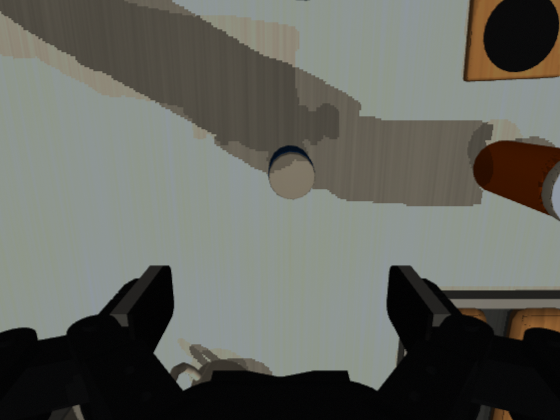

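The wrist view shows the medium lid at about (291,173) and mark4 at about (522,33). I'll cross-check both against the calibration.

```bash
cat >> h.py <<'E'
def wray(px,z):
    s=env.sense();c=env.camera_info('wrist');T=np.array(c['tool_from_camera'])
    R=s['tcp_rot']@T[:3,:3];o=s['tcp_rot']@T[:3,3]+s['tool_pos']
    d=R@np.array([(px[0]-c['cx'])/c['fx'],(px[1]-c['cy'])/c['fy'],1]);return o+d*(z-o[2])/d[2]
E
python3 - <<'E'
from h import *
im=cv2.imread('pics/w1.png')
print(im[173,262:322,:].max(1).tolist()); print(im[140:205,291].tolist()[::3])
print(wray((291.5,173),.065),wray((522,33),.012))
E
```

```text
[149, 150, 150, 149, 118, 103, 61, 79, 110, 115, 116, 116, 122, 125, 125, 124, 124, 124, 125, 125, 125, 124, 125, 125, 125, 126, 125, 125, 125, 125, 125, 125, 125, 125, 125, 125, 125, 125, 125, 124, 125, 125, 125, 125, 125, 124, 124, 124, 124, 124, 124, 121, 100, 94, 98, 99, 98, 100, 100, 100]
[[63, 72, 76], [63, 73, 76], [28, 18, 10], [25, 13, 3], [46, 48, 49], [78, 90, 97], [79, 91, 97], [78, 90, 96], [94, 109, 117], [101, 118, 126], [102, 118, 126], [102, 117, 125], [101, 118, 125], [101, 117, 125], [101, 116, 124], [100, 116, 124], [100, 117, 124], [100, 116, 124], [99, 115, 123], [99, 115, 123], [138, 149, 141], [138, 149, 141]]
[ 0.44209047 -0.24197594  0.065     ] [ 0.65405141 -0.12217298  0.012     ]
```

Agrees. Descending on the medium canister (TCP to z≈0.030) and closing.

carry_out --series '[[[-1,2,1],0,0],[[0,4,0],0,0],[[0,4,0],0,0],[[0,4,0],0,0],[[0,4,0],0,0],[[0,2,0],0,0],[[0,1,0],0,0],[[0,0,0],0,0.2],[[0,0,0],0,0.4],[[0,0,0],0,1],[[0,0,0],0,1],[[0,0,0],0,1]]'

```text
clock: 3.9
tool_pos: [0.4424, -0.246, 0.0305]
tcp_rot: [[-0.001, 0.002, 1.0], [-1.0, -0.001, -0.001], [0.001, -1.0, 0.002]]
wrist_force: [-0.3, 0.6, 6.0]
opening: 0.0413
```

carry_out --series '[[[0,0,0],0,1],[[0,0,0],0,1],[[0,-1,0],0,1],[[0,-2,0],0,1],[[0,-3,0],0,1],[[0,-4,0],0,1],[[0,0,0],0,1]]'

```text
clock: 4.78
tool_pos: [0.4435, -0.2465, 0.1323]
tcp_rot: [[-0.002, 0.006, 1.0], [-1.0, -0.002, -0.002], [0.002, -1.0, 0.006]]
wrist_force: [-0.2, 0.1, -1.1]
opening: 0.0415
```

Run:
```python
from h import *
go(.6452,.0587,.13)
cv2.imwrite('pics/w2.png',env.snapshot('wrist'))
```

```text
shift cm [-30.56   0.28  20.12] yaw err deg -0.09 t 4.775
```

View pics/w2.png

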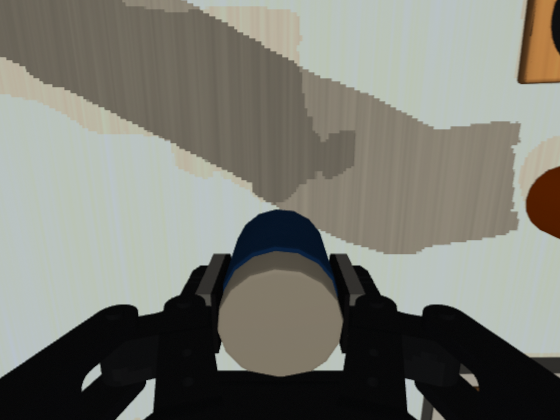

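Held: opening 41.5 mm, lid at about (281,318). I'll measure the in-hand offset along tool x.

```bash
cat >> h.py <<'E'
def inhand(im,k,dz):
    # lid circle in wrist view -> offset of canister axis from TCP in tool axes (cm); dz = lid top above TCP
    g=cv2.GaussianBlur(im,(3,3),0).astype(int)
    m=((g.max(2)>70)).astype(np.uint8); 
    return m
E
python3 - <<'E'
from h import *
im=cv2.imread('pics/w2.png');s=env.sense()
for r in (251,318,376): 
    p=wray((281,r),s['tool_pos'][2]+.0345);print(r,np.round(p-s['tool_pos'],4))
print(np.round(wray((218,318),s['tool_pos'][2]+.0345)-wray((344,318),s['tool_pos'][2]+.0345),4))
E
```

```text
251 [0.0005 0.0272 0.0345]
318 [0.0005 0.0046 0.0345]
376 [ 0.0004 -0.0171  0.0345]
[-0.0395  0.0002  0.    ]
```

Off-centre by only about 2–4 mm along y; I'll allow 2 mm and check after placing.

carry_out --series '[[[-1.3,0,1.1],0,1],[[-3,0,2],0,1],[[-4,0,2.5],0,1],[[-4,0,2.5],0,1],[[-4,0,2.5],0,1],[[-4,0,2.5],0,1],[[-4,0,2.5],0,1],[[-3,0,2.5],0,1],[[-2,0,1.5],0,1],[[-1,0,0.5],0,1],[[0,0,0],0,1],[[0,0,0],0,1]]'

```text
clock: 6.32
tool_pos: [0.6422, 0.0556, 0.1288]
tcp_rot: [[-0.002, -0.002, 1.0], [-1.0, -0.002, -0.002], [0.002, -1.0, -0.002]]
wrist_force: [0.3, 0.3, -0.9]
opening: 0.0412
```

Run:
```python
from h import *
go(.6452,.0567,.0435)
```

```text
shift cm [-0.12  8.52  0.32] yaw err deg -0.11 t 6.325
```

carry_out --series '[[[-0.1,2,0.3],0,1],[[0,2.5,0],0,1],[[0,2,0],0,1],[[0,1,0],0,1],[[0,0.6,0],0,1],[[0,0.3,0],0,1],[[0,0.1,0],0,1],[[0,0,0],0,1]]'

```text
clock: 7.32
tool_pos: [0.6464, 0.0582, 0.0447]
tcp_rot: [[-0.001, 0.001, 1.0], [-1.0, 0.0, -0.001], [-0.0, -1.0, 0.001]]
wrist_force: [-0.4, -0.0, -0.7]
opening: 0.0412
```

carry_out --series '[[[0.1,0.1,-0.1],0,1],[[0,0.1,0],0,1],[[0,0,0],0,1],[[0,0,0],0,0.6],[[0,0,0],0,0.3],[[0,0,0],0,0],[[0,0,0],0,0],[[0,0,0],0,0]]'

```text
clock: 8.32
tool_pos: [0.6451, 0.0572, 0.0422]
tcp_rot: [[-0.001, 0.0, 1.0], [-1.0, 0.0, -0.001], [-0.0, -1.0, 0.0]]
wrist_force: [-0.8, 0.1, 0.0]
opening: 0.0854
```

carry_out --series '[[[0,-2,0],0,0],[[0,-4,0],0,0],[[0,-4,0],0,0],[[4,-2,-4],0,0],[[5,0,-5],0,0],[[3,0,-5],0,0],[[0,0,-4],0,0],[[0,0,-2],0,0],[[0,0,0],0,0]]'

```text
clock: 9.45
tool_pos: [0.45, -0.0572, 0.1635]
tcp_rot: [[-0.001, 0.0, 1.0], [-1.0, -0.001, -0.001], [0.001, -1.0, 0.0]]
wrist_force: [0.7, -0.4, 0.6]
opening: 0.0852
```

Run:
```python
from meas import *
go(.4532,-.0616,.10)
for n,sd in(('top',[(270,186)]),('scene',[(288,245)])):
    im=env.snapshot(n);cv2.imwrite(f'pics/{n}2.png',im)
    z=proj(n,np.array([.6452,.0587,.077]));print(n,z)
cv2.imwrite('pics/w3.png',env.snapshot('wrist'))
a=cv2.imread('pics/top2.png')[130:300,160:420];b=cv2.imread('pics/scene2.png')[150:320,150:410]
cv2.imwrite('pics/c2.png',np.vstack([cv2.resize(x,None,fx=1.75,fy=1.75,interpolation=2) for x in(a,b)]))
```

```text
shift cm [0.44 6.35 0.31] yaw err deg -0.03 t 9.45
top [270.84491914 180.93548477]
scene [292.97543039 256.37397663]
```

View pics/c2.png

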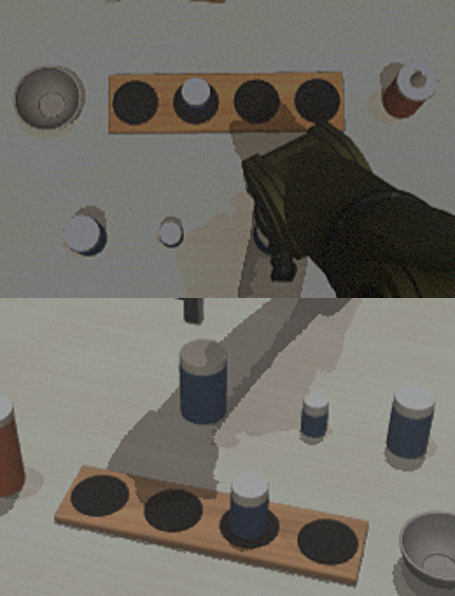

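View pics/w3.png

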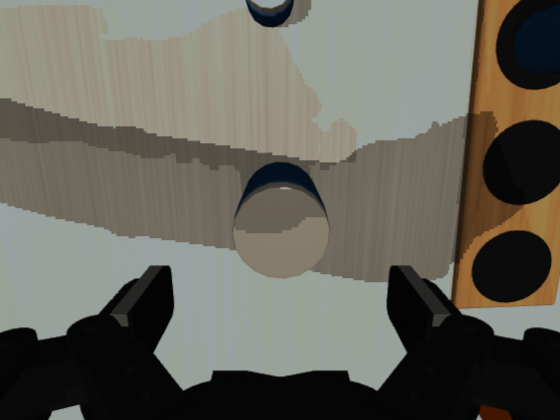

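The medium canister stands on mark2. The huge one is centred at about (281,229) in the wrist view. Measuring both.

Run:
```python
from meas import *
for n,sd in(('top',(271,182)),('scene',(292,257))):
    im=cv2.imread(f'pics/{n}2.png');o,m=lids(n,im,{'medium':sd})
    for k,(e,a) in o.items(): print(n,np.round(e[0],1),np.round(e[1],1),ray(n,e[0],.077).round(4))
# wrist: huge lid. left/right extremes row, bottom
im=cv2.imread('pics/w3.png')
for p in((233,231),(329,231),(281,277),(281,181),(281,229)): print(p,wray(p,.095).round(4))
for p in((511,266),): print(p,wray(p,.012).round(4))
```

```text
top [271.4 181.6] [13.1 15.9] [0.6435 0.0574 0.077 ]
scene [292.4 256.5] [13.1 18.2] [0.6459 0.0578 0.077 ]
(233, 231) [ 0.4255 -0.0588  0.095 ]
(329, 231) [ 0.4824 -0.0589  0.095 ]
(281, 277) [ 0.4539 -0.0887  0.095 ]
(281, 181) [ 0.454  -0.0287  0.095 ]
(281, 229) [ 0.454  -0.0576  0.095 ]
(511, 266) [ 0.6525 -0.1201  0.012 ]
```

Medium is within about 1 mm of mark2 in both views. Now the huge canister (TCP z≈0.049).

carry_out --series '[[[0.4,1,0.3],0,0],[[0,2.5,0],0,0],[[0,3,0],0,0],[[0,3,0],0,0],[[0,1.5,0],0,0],[[0,0.4,0],0,0],[[0,0,0],0,0.1],[[0,0,0],0,0.3],[[0,0,0],0,1],[[0,0,0],0,1],[[0,0,0],0,1],[[0,0,0],0,1]]'

```text
clock: 11.1
tool_pos: [0.4541, -0.061, 0.0491]
tcp_rot: [[-0.001, 0.001, 1.0], [-1.0, -0.0, -0.001], [0.0, -1.0, 0.001]]
wrist_force: [-0.5, 0.5, 6.2]
opening: 0.0601
```

carry_out --series '[[[0,-1,0],0,1],[[0,-2,0],0,1],[[0,-2,0],0,1],[[0,-1,0],0,1],[[0,0,0],0,1]]'

```text
clock: 11.72
tool_pos: [0.4541, -0.0611, 0.1089]
tcp_rot: [[-0.001, 0.001, 1.0], [-1.0, 0.0, -0.001], [-0.0, -1.0, 0.001]]
wrist_force: [0.2, 0.1, -2.8]
opening: 0.0599
```

carry_out --series '[[[0.2,0,1],0,1],[[0.8,0,2.5],0,1],[[1,0,3],0,1],[[1,0,3.5],0,1],[[1,0,3.5],0,1],[[1,0,3],0,1],[[0.8,0,2.5],0,1],[[0.2,0,0.8],0,1],[[0,0,0],0,1],[[0,1,0],0,1],[[0,1,0],0,1],[[0,0,0],0,1]]'

```text
clock: 13.22
tool_pos: [0.6502, -0.1209, 0.0869]
tcp_rot: [[-0.0, -0.003, 1.0], [-1.0, -0.0, -0.0], [0.0, -1.0, -0.003]]
wrist_force: [0.1, 0.7, -3.6]
opening: 0.0596
```

Run:
```python
from h import *
go(.6536,-.1212,.0615)
```

```text
shift cm [0.03 2.53 0.35] yaw err deg -0.02 t 13.225
```

carry_out --series '[[[0,1,0.2],0,1],[[0,0.8,0],0,1],[[0,0.4,0],0,1],[[0,0.1,0],0,1],[[0,0,0],0,1],[[0,0,0],0,1]]'

```text
clock: 13.98
tool_pos: [0.654, -0.121, 0.0656]
tcp_rot: [[-0.001, 0.001, 1.0], [-1.0, -0.0, -0.001], [0.0, -1.0, 0.001]]
wrist_force: [-0.4, -0.2, -3.1]
opening: 0.0595
```

carry_out --series '[[[0,0.2,0],0,1],[[0,0.2,0],0,1],[[0,0.1,0],0,1],[[0,0,0],0,1]]'

```text
clock: 14.48
tool_pos: [0.6538, -0.1211, 0.0612]
tcp_rot: [[-0.001, 0.0, 1.0], [-1.0, -0.0, -0.001], [0.0, -1.0, 0.0]]
wrist_force: [-2.8, -0.1, 5.4]
opening: 0.0599
```

Touching down with light contact. Release, rise, and travel to the large canister.

carry_out --series '[[[0,0,0],0,0.6],[[0,0,0],0,0.3],[[0,0,0],0,0],[[0,0,0],0,0],[[0,0,0],0,0],[[0,-1.5,0],0,0],[[0,-4,0],0,0],[[0,-4,0],0,0],[[0,-2,0],0,0],[[-3,0,-2.5],0,0],[[-4.5,0,-3],0,0],[[-4.5,0,-3],0,0]]'

```text
clock: 15.98
tool_pos: [0.5677, 0.0001, 0.1753]
tcp_rot: [[-0.002, -0.0, 1.0], [-1.0, 0.0, -0.002], [-0.0, -1.0, -0.0]]
wrist_force: [0.1, 1.7, 0.1]
opening: 0.0854
```

carry_out --series '[[[-4.5,0,-3],0,0],[[-4.5,0,-3],0,0],[[-4.5,0,-3],0,0],[[-4,0,-2.5],0,0],[[-2.5,0,-1.3],0,0],[[-0.6,0,-0.2],0,0],[[0,0,0],0,0],[[0,0,0],0,0]]'

```text
clock: 16.98
tool_pos: [0.4398, 0.2034, 0.1751]
tcp_rot: [[-0.004, 0.0, 1.0], [-1.0, -0.001, -0.004], [0.001, -1.0, 0.0]]
wrist_force: [-0.1, 1.0, 0.8]
opening: 0.0855
```

Run:
```python
from meas import *
go(.439,.205,.039)
for n,k,z in(('top','huge',.107),('scene','huge',.107)):
    im=env.snapshot(n);cv2.imwrite(f'pics/{n}3.png',im)
    p=proj(n,np.array([.6536,-.1217,.107]))
    o,m=lids(n,im,{'huge':tuple(map(float,p))})
    for k,(e,a) in o.items(): print(n,np.round(e[0],1),np.round(e[1],1),ray(n,e[0],z).round(4))
cv2.imwrite('pics/w4.png',env.snapshot('wrist'))
```

```text
shift cm [-0.17 13.61 -0.08] yaw err deg -0.2 t 16.975
top [346.5 176.5] [22.7 24.9] [ 0.6544 -0.124   0.107 ]
scene [202.4 228.3] [17.8 27.8] [ 0.6553 -0.1208  0.107 ]
```

View pics/w4.png

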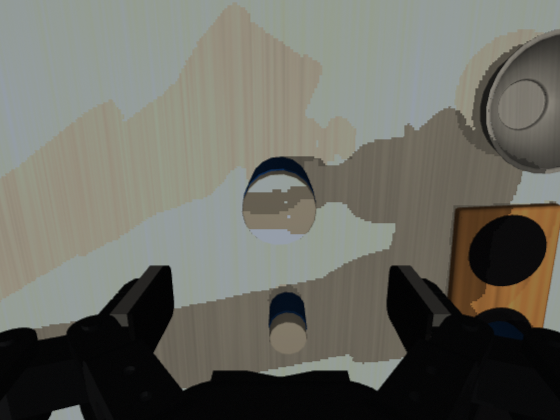

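View pics/top3.png

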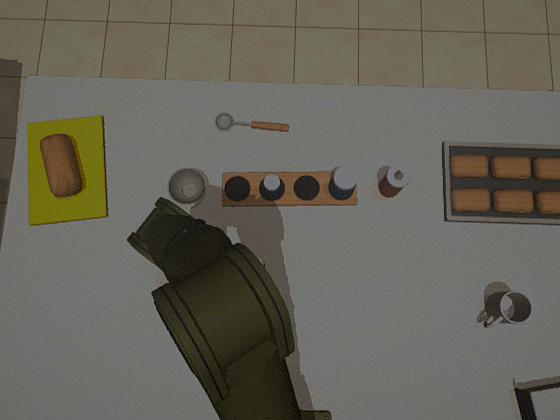

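Huge stands upright on mark4, 1–3 mm off in these views. Now large.

carry_out --series '[[[-0.2,1.5,0],0,0],[[0,3,0],0,0],[[0,3.5,0],0,0],[[0,3,0],0,0],[[0,2,0],0,0],[[0,0.6,0],0,0],[[0,0,0],0,0.1],[[0,0,0],0,0.3],[[0,0,0],0,1],[[0,0,0],0,1],[[0,0,0],0,1],[[0,0,0],0,1]]'

```text
clock: 18.62
tool_pos: [0.4395, 0.2073, 0.0404]
tcp_rot: [[-0.001, 0.002, 1.0], [-1.0, 0.001, -0.001], [-0.001, -1.0, 0.002]]
wrist_force: [-0.3, -0.4, 5.9]
opening: 0.0507
```

carry_out --series '[[[0,-1,0],0,1],[[0,-2,0],0,1],[[0,-3,0],0,1],[[0,-3,0],0,1],[[0,-1,0],0,1],[[0,0,0],0,1]]'

```text
clock: 19.38
tool_pos: [0.4393, 0.207, 0.1397]
tcp_rot: [[-0.001, 0.001, 1.0], [-1.0, 0.0, -0.001], [-0.0, -1.0, 0.001]]
wrist_force: [-0.9, -0.0, -1.7]
opening: 0.0505
```

carry_out --series '[[[1,0,1],0,1],[[2.5,0,2.2],0,1],[[3.5,0,3],0,1],[[3.5,0,3],0,1],[[3.5,0,3],0,1],[[3.5,0,3],0,1],[[3,0,2.7],0,1],[[2,0,2],0,1],[[0.9,0,0.8],0,1],[[0,0,0],0,1],[[0,0,0],0,1],[[0,0,0],0,1]]'

```text
clock: 20.88
tool_pos: [0.6451, -0.0255, 0.1394]
tcp_rot: [[0.002, -0.001, 1.0], [-1.0, 0.0, 0.002], [-0.0, -1.0, -0.001]]
wrist_force: [0.9, -0.1, -1.6]
opening: 0.0507
```

Run:
```python
from h import *
go(.6494,-.0294,.0525)
```

```text
shift cm [0.39 8.69 0.43] yaw err deg 0.09 t 20.875
```

carry_out --series '[[[0.3,1,0.3],0,1],[[0,2,0],0,1],[[0,2.5,0],0,1],[[0,1.5,0],0,1],[[0,0.8,0],0,1],[[0,0.4,0],0,1],[[0,0,0],0,1],[[0,0,0],0,1]]'

```text
clock: 21.88
tool_pos: [0.6494, -0.03, 0.058]
tcp_rot: [[-0.001, 0.001, 1.0], [-1.0, 0.0, -0.001], [-0.0, -1.0, 0.001]]
wrist_force: [-0.3, -0.1, -2.0]
opening: 0.0507
```

carry_out --series '[[[0,0.3,0],0,1],[[0,0.1,0],0,1],[[0,0.1,0],0,1],[[0,0.1,0],0,1],[[0,0,0],0,1]]'

```text
clock: 22.5
tool_pos: [0.6488, -0.0301, 0.0525]
tcp_rot: [[-0.001, 0.0, 1.0], [-1.0, -0.001, -0.001], [0.001, -1.0, 0.0]]
wrist_force: [-2.5, -0.2, 7.9]
opening: 0.0506
```

carry_out --series '[[[0,0,0],0,0.6],[[0,0,0],0,0.3],[[0,0,0],0,0],[[0,0,0],0,0],[[0,0,0],0,0],[[0,-1.5,0],0,0],[[0,-4,0],0,0],[[0,-4,0],0,0],[[-1,-2,-2],0,0],[[-2,0,-4],0,0],[[-2.5,0,-4],0,0],[[-2.5,0,-4],0,0]]'

```text
clock: 24.0
tool_pos: [0.5081, 0.0509, 0.1675]
tcp_rot: [[-0.001, 0.002, 1.0], [-1.0, 0.001, -0.001], [-0.001, -1.0, 0.002]]
wrist_force: [-0.0, 0.5, -0.3]
opening: 0.0853
```

carry_out --series '[[[-2,0,-4],0,0],[[-1.3,0,-2],0,0],[[-0.3,0,-0.4],0,0],[[0,0,0],0,0],[[0,0,0],0,0]]'

```text
clock: 24.62
tool_pos: [0.4462, 0.0855, 0.1664]
tcp_rot: [[-0.003, 0.001, 1.0], [-1.0, -0.0, -0.003], [0.0, -1.0, 0.001]]
wrist_force: [-0.3, 0.3, -0.4]
opening: 0.0851
```

Run:
```python
from h import *
go(.4453,.086,.019)
cv2.imwrite('pics/w5.png',env.snapshot('wrist'))
```

```text
shift cm [-0.05 14.74 -0.11] yaw err deg -0.15 t 24.625
```

View pics/w5.png

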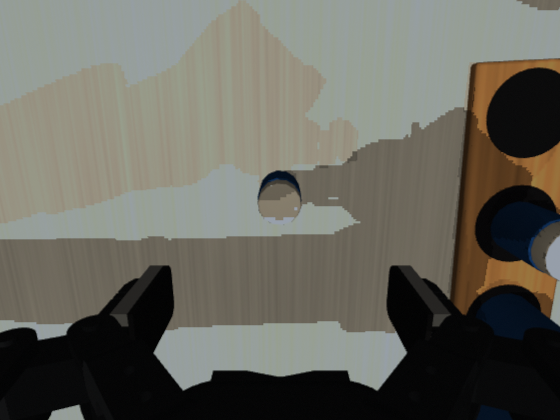

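The small lid is at about (280,203), centred between the jaws. Descending to TCP z≈0.021.

carry_out --series '[[[0,1.5,-0.1],0,0],[[0,3,0],0,0],[[0,4,0],0,0],[[0,3,0],0,0],[[0,2,0],0,0],[[0,0.8,0],0,0],[[0,0.2,0],0,0.2],[[0,0,0],0,0.5],[[0,0,0],0,1],[[0,0,0],0,1],[[0,0,0],0,1],[[0,0,0],0,1]]'

```text
clock: 26.18
tool_pos: [0.4452, 0.0861, 0.0223]
tcp_rot: [[-0.001, -0.001, 1.0], [-1.0, -0.001, -0.001], [0.001, -1.0, -0.001]]
wrist_force: [0.8, -1.0, 6.1]
opening: 0.0322
```

carry_out --series '[[[0,0,0],0,1],[[0,-1,0],0,1],[[0,-2,0],0,1],[[0,-3,0],0,1],[[0,-2,0],0,1],[[0,-1,0],0,1],[[0,0,0],0,1]]'

```text
clock: 27.05
tool_pos: [0.445, 0.0863, 0.112]
tcp_rot: [[-0.001, -0.001, 1.0], [-1.0, -0.0, -0.001], [0.0, -1.0, -0.001]]
wrist_force: [0.4, 0.5, -0.6]
opening: 0.032
```

carry_out --series '[[[-0.3,0,1],0,1],[[-0.8,0,2.3],0,1],[[-1,0,3.2],0,1],[[-1,0,3.5],0,1],[[-1,0,3.5],0,1],[[-1,0,3],0,1],[[-0.8,0,2.2],0,1],[[-0.3,0,0.9],0,1],[[0,1,0],0,1],[[0,2,0],0,1],[[0,2,0],0,1],[[0,0,0],0,1]]'

```text
clock: 28.55
tool_pos: [0.6387, 0.147, 0.0589]
tcp_rot: [[-0.0, -0.007, 1.0], [-1.0, -0.003, -0.0], [0.003, -1.0, -0.007]]
wrist_force: [-0.5, -0.4, 0.1]
opening: 0.0316
```

Run:
```python
from h import *
go(.6415,.1482,.0343)
```

```text
shift cm [-0.12  2.45  0.3 ] yaw err deg -0.02 t 28.55
```

carry_out --series '[[[-0.1,0.8,0.1],0,1],[[0,0.6,0],0,1],[[0,0.4,0],0,1],[[0,0,0],0,1],[[0,0,0],0,1],[[0,0,0],0,1]]'

```text
clock: 29.3
tool_pos: [0.642, 0.1492, 0.0439]
tcp_rot: [[-0.001, -0.001, 1.0], [-1.0, -0.0, -0.001], [0.0, -1.0, -0.001]]
wrist_force: [0.5, -0.0, -1.1]
opening: 0.0321
```

carry_out --series '[[[0.1,0.5,0],0,1],[[0,0.3,0],0,1],[[0,0.1,0],0,1],[[0,0.1,0],0,1],[[0,0,0],0,1]]'

```text
clock: 29.92
tool_pos: [0.6415, 0.1478, 0.0343]
tcp_rot: [[-0.001, -0.002, 1.0], [-1.0, -0.001, -0.001], [0.001, -1.0, -0.002]]
wrist_force: [-1.9, -1.5, 5.6]
opening: 0.032
```

carry_out --series '[[[0,0,0],0,0.6],[[0,0,0],0,0.3],[[0,0,0],0,0],[[0,0,0],0,0],[[0,0,0],0,0],[[0,-1.5,0],0,0],[[0,-4,0],0,0],[[0,-4,0],0,0],[[0,-4,-2],0,0],[[0,-1,-4],0,0],[[0,0,-5],0,0],[[0,0,-4],0,0]]'

```text
clock: 31.42
tool_pos: [0.4904, 0.1484, 0.1802]
tcp_rot: [[-0.0, -0.0, 1.0], [-1.0, 0.0, -0.0], [-0.0, -1.0, -0.0]]
wrist_force: [0.2, 0.8, 0.2]
opening: 0.0853
```

carry_out --series '[[[0,0,-3],0,0],[[0,0,-2],0,0],[[0,0,0],0,0],[[0,0,0],0,0]]'

```text
clock: 31.92
tool_pos: [0.4435, 0.1487, 0.1795]
tcp_rot: [[-0.001, 0.001, 1.0], [-1.0, 0.0, -0.001], [-0.0, -1.0, 0.001]]
wrist_force: [-0.2, -0.2, -0.4]
opening: 0.0854
```

Run:
```python
from meas import *
K={'small':1,'medium':2,'large':3,'huge':4}
for n in('top','scene'):
    im=env.snapshot(n);cv2.imwrite(f'pics/{n}5.png',im)
    o,m=lids(n,im,{k:tuple(map(float,proj(n,np.array([*M[K[k]],H[k]+.012])))) for k in K})
    for k,(e,a) in o.items():
        p=ray(n,e[0],H[k]+.012);print(n,k,p.round(4),'err mm',(1000*(p[:2]-M[K[k]])).round(1))
a=cv2.imread('pics/top5.png')[140:230,150:430];b=cv2.imread('pics/scene5.png')[190:320,120:450]
cv2.imwrite('pics/c5.png',np.vstack([cv2.resize(x,(700,int(700*x.shape[0]/x.shape[1]))) for x in(a,b)]))
```

```text
top small [0.6441 0.1477 0.062 ] err mm [ 2.6 -0.5]
top medium [0.6431 0.0571 0.077 ] err mm [-2.1 -1.6]
top large [ 0.648  -0.0318  0.092 ] err mm [-1.4 -0.1]
top huge [ 0.6534 -0.1233  0.107 ] err mm [-0.2 -1.6]
scene small [0.6441 0.1482 0.062 ] err mm [2.6 0. ]
scene medium [0.646  0.0579 0.077 ] err mm [ 0.8 -0.8]
scene large [ 0.6501 -0.0311  0.092 ] err mm [0.7 0.6]
scene huge [ 0.6555 -0.1207  0.107 ] err mm [1.9 1. ]
```

View pics/c5.png

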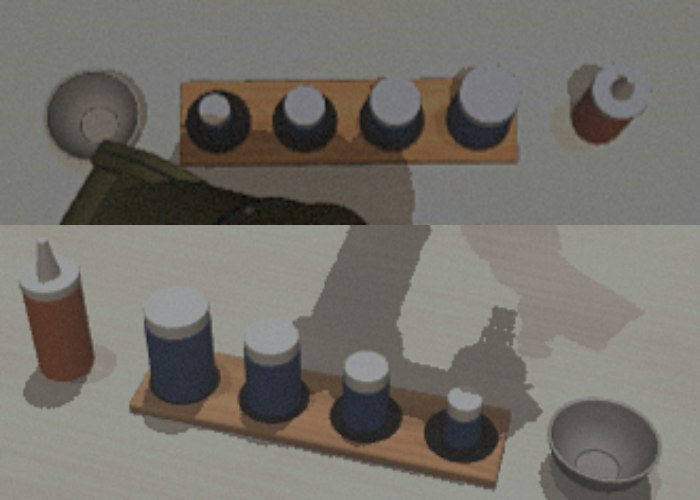

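All four stand upright and centred in the right order. The bowl and bottle are undisturbed and the gripper is clear, so I'm handing in.

Run:
```python
from cell import env
print(env.close_job())
```

```text
the job is handed in; nothing more can be done
None
```

The four canisters are standing upright on the board, and I handed the job in at about 32 s of the 93 s allowed. From the bowl end (+y) to the bottle end they run small on mark1, medium on mark2, large on mark3 and huge on mark4. Everything is released, and the gripper is open and clear of the canisters.

- **Centring:** the last top and scene pictures put every canister within about 3 mm of its mark.
- **Disagreement between views:** the two cameras differ by up to 3 mm, mostly along x, about what their calibration allows. The small canister's 2.6 mm reading is the least sure, because its lid was partly in shadow in the top view.
- **Bottle and bowl:** they look undisturbed in the pictures; I did not measure their positions before and after.
- **Forces:** wrist force readings stayed below 10 N at the end of every move call.

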